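Hold the label printer's roll guide open for a new roll

ROBOT

A 6-joint arm with a two-finger parallel gripper is mounted at the origin on the work surface. World frame = base frame: x ahead of the robot, y to its left, z up, the work surface at z = 0. Lengths are in mm, angles in rad, forces in N, time in s.
With the tool pointing down it reaches from about 275 to 825 mm from the base axis. Payload 4.9 kg.
Tool frame: the origin (TCP) lies at the very end of the fingers, on their centre line; the grasp point (between the pads) lies 19 mm behind it; z points along the fingers, y is the line along which they close (so a half turn about z gives the same grasp; the last joint's range is limited). The gripper opens to 85 mm and grips with 20 to 120 N. Pads are 22 mm wide; open, the fingers measure 114 mm over their backs; the gripper's body (76 mm by 85 mm) begins 54 mm behind the grasp point. The pads swing forward as they close: fully open they stand 13 mm farther back than shut.
Start: joints at [-1.27, 0.326, -0.193, 1.052, 0, 1.437], TCP at [231.69, -498.837, 231.281] pointing down, gripper open.
Joint ranges: [-2.65, 2.65], [-0.97, 1.79], [-1.3, 1.35], [-1.93, 2.1], [-1.47, 1.37], [-3.14, 3.14]. Speed limits (rad/s): [2.57, 2.57, 3.14, 3.14, 3.14, 3.14].

INTERFACE

Orientations are given as [roll, pitch, yaw] about the fixed x, y, z axes, in that order (R = Rz(yaw) Ry(pitch) Rx(roll)).
In Python, from bench import bot, solve_ik, imaging gives the robot as it stands. Calls block until the motion is done:
- bot.move_ptp(position, orientation): joint-space move of the TCP to a pose.
- bot.movel(position, rot=None, max_speed=150, threshold=None): straight line of the TCP; rot=None keeps the orientation; max_speed is the mean speed in mm/s. With threshold (N) it stops when the force on the tool has changed by that much, and returns True; else False.
- bot.move_j(angles): joint-space move.
- bot.grip(opening, effort=None): opening from 0.0 (shut) to 1.0 (fully open); effort is the grip in N (None keeps the last); returns when the fingers have stopped.
- bot.dwell(seconds).
- solve_ik(position, orientation): joint angles nearest the present ones, or None.
- bot.get_state(): the state.
- imaging.capture(name): name is "scene" or "top"; returns the picture (400x640x3 uint8, blue, green, red); there is no depth.
- imaging.camera_model(name): a dict with "K" (3x3 intrinsics, pixels), "k1" (the pictures are not rectified: a ray, as slopes to the right and down, at radius r is drawn at 1 + k1 r^2 times it, then the intrinsics apply), "position" and "rotation" of the camera in the world. Camera axes: x right, y up, looking along -z (the intrinsics and any distortion apply to the point x, -y, -z); pixel columns grow to the right and rows downward; lengths in mm; the calibration is good to about 2 mm. A picture is of the moment at which its call begins. camera_model takes no time and is no camera call.
A pose or a line that the arm cannot do raises bot.IKError and nothing moves.
- bot.sign_off(): hands the job in; it is judged then, once.
The state is a dict: "t": time; "qpos": joint angles; "joint_velocities": joint speeds; "effort": joint torques, N m; "tcp_pos": TCP position; "orientation": TCP orientation; "contact_force": force on the tool from outside, world axes, zero at the start; "wrist_torque": the same for the moment, N m; "opening": opening from 0.0 (shut) to 1.0 (fully open); "gripper_force": force on a finger pad.
Only numpy, scipy, OpenCV 4.12 (cv2) and the standard library are available. Lean on these libraries where they do the work, as an engineer would, in place of code of your own. Each camera call takes 0.05 s, during which the arm holds its last target. There are 200 camera calls.

TASK

Open the label printer: pull the lip on its cover towards you and down until the cover rests fully open. Then pull the sprung roll guide sideways, away from the fixed one, until its pointer is at the long line of the width scale, and keep it there so that I can drop the new roll in: it springs back if let go, so finish while still holding it. Leave the other things on the desk where they are.

Things in the scene. Friction and masses are not known exactly. Their poses are not given: they have to be found in the camera images.
- printer: White front-loading label printer, fixed, 200 wide (y) x 220 deep (x) x 150 high. Origin: centre of its underside; x to its back, so its front (-x) looks towards the robot, z up. x from 0 to 110: closed print unit, 150 high. x from -110 to 0: roll bay, floor 35 above the desk, shut by the cover at front, top and sides; once open, free from above, front and sides.
- cover (a joint): Angle of the printer's one-piece cover (0.3 kg; front, top, cheeks), rad: 0 shut (start), 1.75 fully open on its stop. It hinges along the printer's bottom front edge, its top coming towards the robot and down; no latch. Let go below about 0.35 rad it falls shut; above about 0.5 it sinks fully open by itself, damped, in 1 to 4 s.
- cover_hinge (a point): Middle of the cover's hinge line, in the printer's frame at (-106, 0, 30); the line runs along the printer's y. Same axes as the printer.
- cover_lip (a point): Middle of the cover's grip lip: a level round bar, 12 in diameter, 70 long along the printer's y, on a 6 thick web. The point is on the bar's centre line, 25 above the flat top of cover and print unit (175 above the desk when shut), and 94 behind and 145 above the hinge line. Axes: the printer's when shut; they turn with the cover.
- guide (a joint): Travel of the sprung roll guide (m): 0 at rest, its face 40 mm from the fixed guide's; grows as it slides along the printer's +y, away from the fixed guide; end stop 0.070. The spring pulls back with 3 N at rest, 6 N at 0.040, 8 N at the stop, so an arm that gives a little lags behind: check where the guide stands. The pointer is at the long line at 0.040.
- guide_tab (a point): Centre of the free part of the finger tab on top of the sprung guide, 122 above the desk, at the printer's x = -55: an upright tongue 30 wide (x), 10 thick (y), free from 112 to 134 above the desk; below it the guide's disc, 6 thick. At rest 38 free to the fixed guide (a disc, top 109 above the desk) on the -y side; +y side free. Reached from above once the cover is open. Axes: the printer's.
- guide_pointer (a point): Tip of the pointer at the foot of the sprung guide, 38 above the desk, in line with the guide's inner face; it points to the printer's front, over the scale.
- width_mark (a point): Rear end of the long line (18 long, the others are 6 long) of the width scale on the bay's floor, in front of the guides; the lines run along the printer's x, 10 apart. The pointer is at the mark when both have the same y in the printer's frame.
- label_roll: New roll of white labels standing on end on the desk, 80 in diameter, 76 high. Origin: centre of its underside. Not to be moved.
- headphones: Black headphones lying on the desk, about 230 x 140 x 90 high. Origin on the desk between the ear cups. Not to be moved.
- screwdriver: Screwdriver lying on the desk along its own x. Origin: under its middle. Not to be moved.

How it is judged:
By the outcome, as a careful person would: the job done as asked, in the order asked, and still so for the second after the job is handed in, while the arm keeps its last pose, push and grip.
It also fails if it takes over 54 s, if anything falls off the work surface, if the arm or the gripper's body presses on something with over 40 N, if the wrist force passes 120 N, or if a joint passes its speed limit or range.

## Working session

There is one attempt and no reset: what is moved stays moved. The work goes in short steps, each a Python script; the robot and the scene stay as the last script left them, time stands still between calls to the robot, and variables do not carry over. Pictures are saved under pics/ and viewed, at most 10 in all, crops included, and the job is handed in when it is done.

```bash
ls; mkdir -p pics
python3 - <<'E'
from bench import bot, imaging
import cv2
for n in("scene","top"):
    cv2.imwrite(f"pics/{n}0.png",imaging.capture(n)); m=imaging.camera_model(n); print(n,m)
print(bot.get_state())
E
```

```text
pics
scene {'K': array([[457.6112396 ,   0.        , 321.23878767],
       [  0.        , 457.6112396 , 199.62075426],
       [  0.        ,   0.        ,   1.        ]]), 'k1': -0.10278945766834481, 'position': array([325.5220436 , 671.12354373, 845.88600622]), 'rotation': array([ 7.66677997e-01, -6.17431925e-04, -2.65422702e+00])}
top {'K': array([[395.53443732,   0.        , 317.73822266],
       [  0.        , 395.53443732, 200.41206549],
       [  0.        ,   0.        ,   1.        ]]), 'k1': -0.04174712392339342, 'position': array([474.43030128,  79.59827018, 993.43280174]), 'rotation': array([ 0.18567144, -0.02812532, -1.55430709])}
{'t': 0.1, 'qpos': array([-1.27017728e+00,  3.26863143e-01, -1.93513509e-01,  1.05200258e+00,
       -1.57169494e-05,  1.43659571e+00]), 'joint_velocities': array([-0.0011983 , -0.00142473,  0.00292567,  0.00119607,  0.00032463,
        0.00060754]), 'effort': array([ 1.58726583e-03, -4.44238722e+01,  2.63038856e+01,  7.86749617e-03,
        1.00707248e-05,  3.46590809e-06]), 'tcp_pos': array([ 231.53057825, -498.29863958,  230.57250251]), 'orientation': array([-3.14002188e+00, -1.96214217e-04,  4.34819522e-01]), 'contact_force': array([ 0.26916321, -0.29221829,  0.46979508]), 'wrist_torque': array([ 0.01217605, -0.0170544 , -0.00944396]), 'gripper_force': 0.0, 'opening': 1.0002015532795343}
```

View pics/scene0.png

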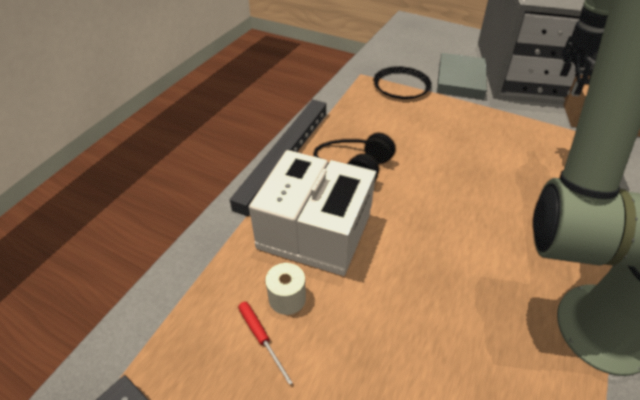

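View pics/top0.png

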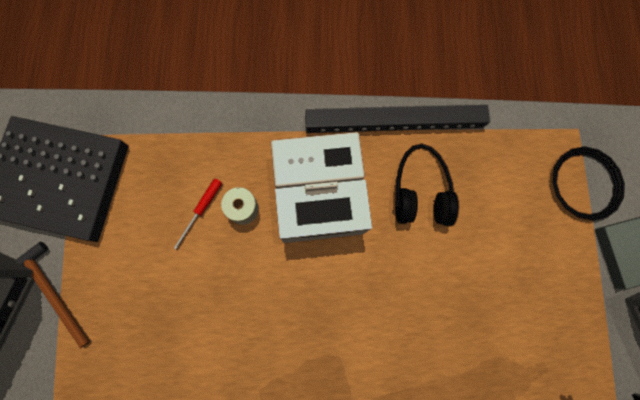

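The scene view shows the printer near (312,210), roll (286,288) and headphones (375,150). The top view shows the printer's top face with corners about (272,141), (359,135), (370,231), (279,238), and the lip near (321,187).

```bash
cat > h.py <<'E'
import numpy as np, cv2
from scipy.spatial.transform import Rotation as R
from bench import bot, solve_ik, imaging
def cam(n):
    m=imaging.camera_model(n); return m["K"],m["k1"],np.array(m["position"]),R.from_euler("xyz",m["rotation"]).as_matrix()
def ray(n,uv):
    K,k1,p,Rm=cam(n); d=cv2.undistortPoints(np.float64(uv).reshape(-1,1,2),K,np.array([k1,0,0,0.]))[:,0]
    return p,np.c_[d[:,0],-d[:,1],-np.ones(len(d))]@Rm.T
def onz(n,uv,z):
    p,d=ray(n,uv); return p+d*((z-p[2])/d[:,2])[:,None]
def proj(n,X):
    K,k1,p,Rm=cam(n); c=(np.float64(X).reshape(-1,3)-p)@Rm; x=c[:,:2]/-c[:,2:]*[1,-1]
    x=x*(1+k1*(x**2).sum(1))[:,None]; return x*[K[0,0],K[1,1]]+[K[0,2],K[1,2]]
E
python3 - <<'E'
from h import *
for n,box,z in(("top",(260,120,385,250),150),("scene",(240,140,385,280),150)):
    im=cv2.imread(f"pics/{n}0.png"); x0,y0,x1,y1=box
    sub=im[y0:y1,x0:x1]; hsv=cv2.cvtColor(sub,cv2.COLOR_BGR2HSV)
    m=((hsv[...,1]<60)&(hsv[...,2]>175)).astype(np.uint8)
    cs,_=cv2.findContours(m,cv2.RETR_EXTERNAL,cv2.CHAIN_APPROX_NONE); cs=[c for c in cs if len(c)>60]
    c=np.vstack(cs)[:,0]+[x0,y0]; P=onz(n,c,z)[:,:2]
    print(n,len(cs),cv2.minAreaRect(P.astype(np.float32)), cv2.boundingRect(c.astype(np.int32)))
    big=cv2.resize(im[y0:y1,x0:x1],None,fx=3,fy=3,interpolation=cv2.INTER_CUBIC)
    cv2.drawContours(big,[ (k*3).astype(np.int32) for k in cs],-1,(0,0,255),1); cv2.imwrite(f"pics/c_{n}.png",big)
a=cv2.imread("pics/c_top.png");b=cv2.imread("pics/c_scene.png");h=max(len(a),len(b))
cv2.imwrite("pics/c.png",np.hstack([np.pad(k,((0,h-len(k)),(0,0),(0,0))) for k in(a,b)]))
print(onz("top",[[321,186],[305,188],[338,185]],175))
E
```

```text
top 2 ((671.4878540039062, 54.29767608642578), (218.1698455810547, 198.5142822265625), 7.26508092880249) (272, 133, 100, 105)
scene 2 ((659.2035522460938, 129.69741821289062), (218.74925231933594, 349.35009765625), 7.3314900398254395) (250, 151, 125, 129)
[[659.83416793  52.70479367 175.        ]
 [654.72386067  86.52351051 175.        ]
 [662.84051423  16.59337295 175.        ]]
```

View pics/c.png

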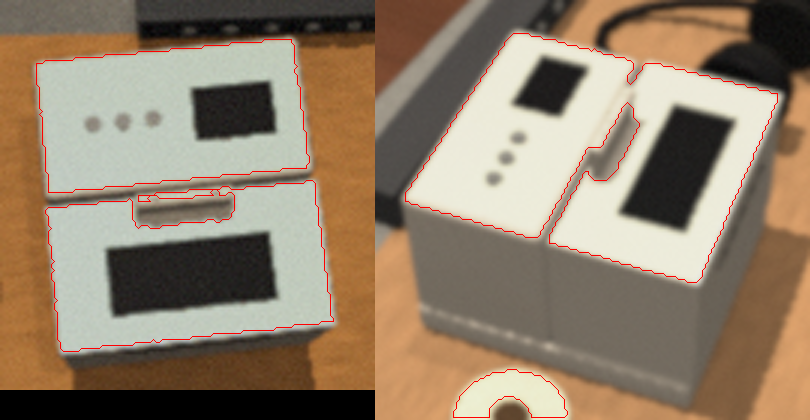

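The printer's top face measures 218 x 198 against the given 220 x 200. Its centre is (671.5, 54.3) and its yaw 0.127, and the lip seen at (659.8, 52.7) matches the prediction, so I'll grasp it.

```bash
cat >> h.py <<'E'
O=np.array([671.5,54.3,0]); YAW=0.1270
Rp=R.from_euler("z",YAW)
def W(p): return O+Rp.apply(p)
def tool(psi,a=0):  # tool down, yaw psi in printer frame, turned by a about printer y
    return (Rp*R.from_euler("y",a)*R.from_euler("xyz",[np.pi,0,psi]))
def pose(g,psi,a=0,back=19): # TCP pose with the grasp point at printer-frame g
    r=tool(psi,a); return W(g)+r.apply([0,0,back]), r.as_euler("xyz")
def lip(th):
    a=th-np.arctan2(94,145); r=np.hypot(94,145); return np.array([-106-r*np.sin(a),0,30+r*np.cos(a)])
def st():
    s=bot.get_state(); print("t %.2f"%s["t"],s["tcp_pos"].round(1),"F",s["contact_force"].round(1),"op %.3f gf %.1f"%(s["opening"],s["gripper_force"]),"q",s["qpos"].round(2)); return s
E
python3 - <<'E'
from h import *
P=np.pi/2
p,o=pose([-12,0,320],P); print(p,solve_ik(p,o))
bot.move_ptp(p,o); bot.grip(0.5,30); st()
p,o=pose([-12,0,215],P); bot.movel(p,o,200); 
p,o=pose([-12,0,178],P); print(bot.movel(p,o,60,threshold=12)); st()
cv2.imwrite("pics/s1.png",imaging.capture("scene"))
bot.grip(0.0,30); st()
E
```

```text
[659.596644    52.78009346 301.        ] [-0.03160984  0.51742878  0.27727176  1.33063931  0.          1.41218649]
t 3.08 [659.6  52.7 301. ] F [ 0.5 -0.3 -0.2] op 0.502 gf 0.0 q [-0.03  0.52  0.28  1.33 -0.    1.41]
False
t 4.53 [659.7  52.8 159. ] F [-0.4  0.3  0.6] op 0.498 gf 0.0 q [-0.03  0.58  0.03  1.01 -0.    1.41]
t 4.96 [660.1  52.8 159.5] F [ 1.2 -0.8  1.4] op 0.129 gf 29.2 q [-0.03  0.58  0.03  1.01  0.    1.41]
```

View pics/s1.png

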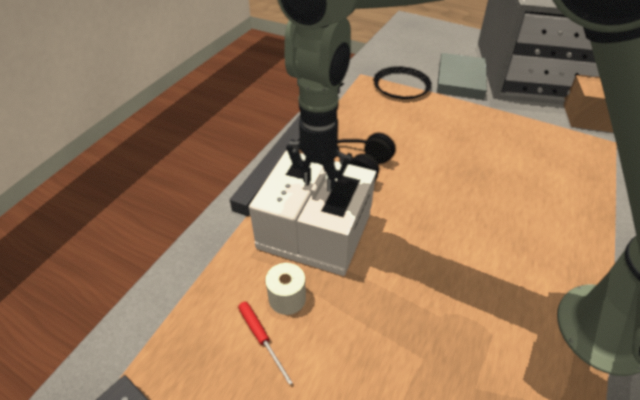

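The fingers straddle the lip at about (315,183), and the opening of 0.129 (11 mm) matches the bar. Next I pull it along the arc.

Run:
```python
from h import *
P=np.pi/2
for th in np.arange(.15,1.06,.15):
    p,o=pose(lip(th),P,-0.75*th,16); bot.movel(p,o,120)
    s=st()
bot.grip(0.6,30)
bot.movel(s["tcp_pos"]+tool(P,-.79).apply([0,0,-90]),None,250); st()
p,o=pose([-60,12,320],0.); print(p,solve_ik(p,o))
bot.move_ptp(p,o); bot.grip(0.4,40); st()
for n in("scene","top"): cv2.imwrite(f"pics/{n}2.png",imaging.capture(n))
```

```text
t 5.31 [638.5  50.1 172.2] F [ 0.9  0.5 -0.3] op 0.130 gf 29.5 q [-0.05  0.45 -0.17  0.84  0.02  1.4 ]
t 5.66 [617.1  47.4 181. ] F [1.2 0.8 0.1] op 0.128 gf 29.5 q [-0.06  0.33 -0.35  0.67  0.04  1.38]
t 6.01 [593.7  44.4 186.6] F [1.3 0.8 1.6] op 0.129 gf 30.0 q [-0.09  0.22 -0.53  0.49  0.07  1.37]
t 6.36 [569.5  41.4 188.3] F [0.2 1.1 1.7] op 0.126 gf 30.5 q [-0.11  0.12 -0.7   0.31  0.1   1.35]
t 6.71 [545.6  38.3 186.5] F [ 2.5  2.3 -0.8] op 0.128 gf 33.8 q [-0.15  0.04 -0.88  0.11  0.15  1.34]
t 7.06 [522.6  35.5 181.4] F [ 4.   3.8 -2.4] op 0.123 gf 39.3 q [-0.19 -0.02 -1.05 -0.11  0.2   1.32]
t 7.43 [501.4  32.7 173.5] F [5.  3.8 1.4] op 0.121 gf 45.7 q [-0.24 -0.03 -1.22 -0.37  0.26  1.3 ]
t 8.41 [439.   24.  238.2] F [-0.1 -1.1 -0.5] op 0.603 gf 0.0 q [-0.35 -0.38 -1.19  0.03  0.33  1.22]
[610.46331345  58.60382332 301.        ] [-0.02459676  0.4160712   0.11767115  1.27239628  0.          2.9899959 ]
t 10.28 [610.3  58.4 301.5] F [ 0.6 -0.5  0.1] op 0.399 gf 0.0 q [-0.02  0.41  0.12  1.27 -0.    2.99]
```

View pics/scene2.png

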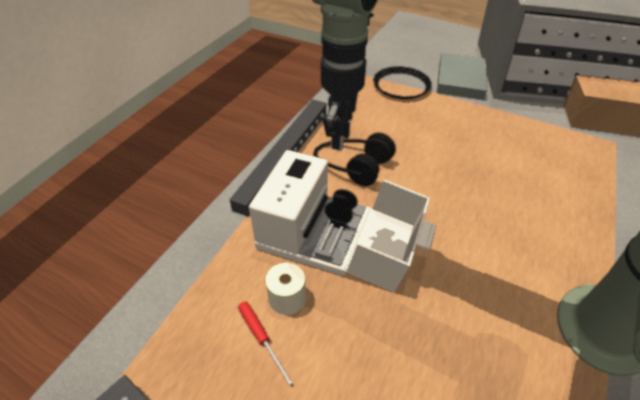

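View pics/top2.png

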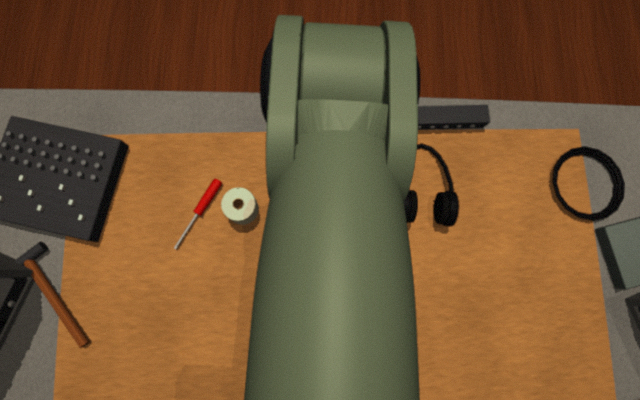

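The cover is open, with its lip near (425,235). The roll guides are two dark discs near (342,205) in the scene view. The arm blocks the top view.

Run:
```python
from h import *
im=imaging.capture("scene"); cv2.imwrite("pics/scene3.png",im)
L=W(lip(1.75)); print("lip open pred px",proj("scene",L))
big=cv2.resize(im[175:295,285:445],None,fx=5,fy=5,interpolation=cv2.INTER_CUBIC)
cv2.imwrite("pics/crop3.png",cv2.convertScaleAbs(big,alpha=1.5,beta=15))
```

```text
lip open pred px [[430.06950605 236.39037022]]
```

View pics/crop3.png

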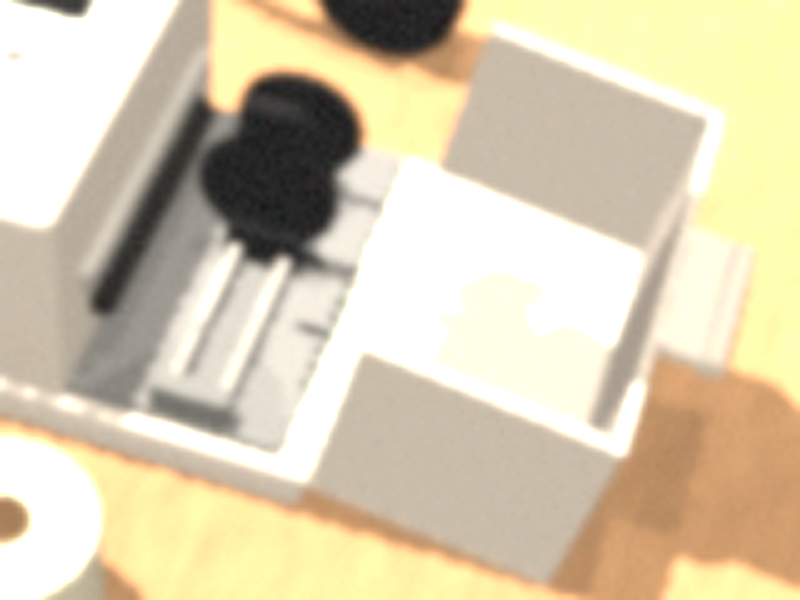

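```bash
cat >> h.py <<'E'
def cr(c,x0=285,y0=175,f=5): return np.array(c)/f+[x0,y0]
def inP(X): return Rp.inv().apply(np.atleast_2d(X)-O)
def onx(n,uv,x):
    p,d=ray(n,uv); p=Rp.inv().apply(p-O); d=Rp.inv().apply(d); return p+d*((x-p[0])/d[:,0])[:,None]
E
python3 - <<'E'
from h import *
print("tab? z134",inP(onz("scene",cr([[275,105]]),134)),onx("scene",cr([[275,105]]),-55))
print("pointer z38",inP(onz("scene",cr([[348,270],[335,265]]),38)))
print("marks z35",inP(onz("scene",cr([[300,325],[325,332],[315,262],[375,200]]),35)))
print("disc centre",onx("scene",cr([[270,195],[205,165],[335,210],[270,250]]),-55))
im=cv2.imread("pics/scene3.png")
g=cv2.convertScaleAbs(im[185:235,315:365],alpha=4,beta=0)
g=cv2.resize(g,None,fx=12,fy=12,interpolation=cv2.INTER_CUBIC); cv2.imwrite("pics/c4.png",g)
E
```

```text
tab? z134 [[-58.03323457 -10.81900009 134.        ]] [[-55.         -20.58385441 123.57013576]]
pointer z38 [[-96.48845847 -11.72533257  38.        ]
 [-89.92162533 -12.49287721  38.        ]]
marks z35 [[-85.44975331  24.63283229  35.        ]
 [-97.35191297  24.49982374  35.        ]
 [-79.98841718 -13.43699773  35.        ]
 [-94.57370774 -60.39990819  35.        ]]
disc centre [[ -55.          -18.86270986   66.10056362]
 [ -55.           70.06374348  175.95676202]
 [ -55.         -136.90006274  -67.98683013]
 [ -55.          -22.62189943   23.35035143]]
```

View pics/c4.png

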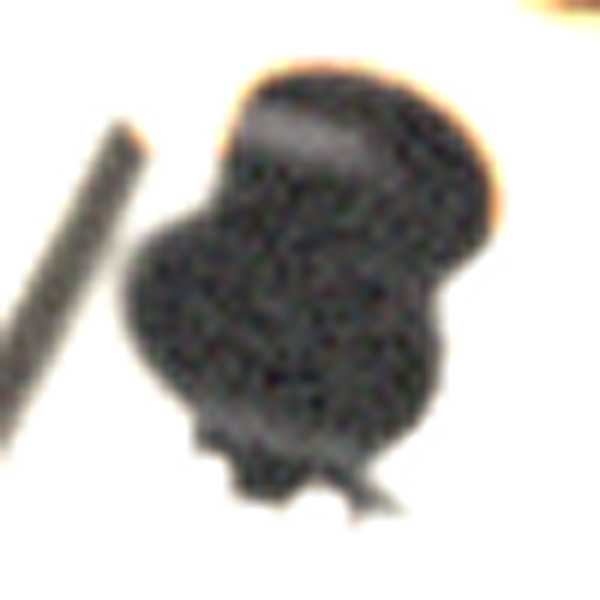

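The tab's top is the lighter patch at scene (340.7,196.5), which gives printer y of about -12. The pointer tip is near (351,229) and the long line is at y of about 24.5. That is 40 mm apart from the rest pointer at -15.5, as it should be. So I'll grasp the tab at (-55, -12).

Run:
```python
from h import *
bot.grip(0.38,40)
p,o=pose([-55,-12,170],0.); bot.movel(p,o,200); st()
p,o=pose([-55,-12,130],0.); print(bot.movel(p,o,60,threshold=8)); s=st()
f0=s["contact_force"]
cv2.imwrite("pics/s5.png",imaging.capture("scene"))
bot.grip(0.0,40); s=st(); print(inP(s["tcp_pos"]), Rp.inv().apply(s["contact_force"]-f0))
p,o=pose([-55,8,130],0.); bot.movel(p,o,40); s=st(); print(inP(s["tcp_pos"]), Rp.inv().apply(s["contact_force"]-f0))
im=imaging.capture("scene"); cv2.imwrite("pics/s6.png",im)
big=cv2.resize(im[145:265,285:445],None,fx=5,fy=5,interpolation=cv2.INTER_CUBIC)
cv2.imwrite("pics/c6.png",cv2.convertScaleAbs(big,alpha=1.5,beta=15))
```

```text
t 11.55 [619.2  35.5 152.1] F [ 0.5 -0.5  0.5] op 0.378 gf 0.0 q [-0.06  0.51 -0.12  0.94  0.    2.95]
False
t 12.37 [618.6  35.4 111.1] F [ 0.2 -0.6  0.8] op 0.379 gf 0.0 q [-0.06  0.55 -0.16  0.86  0.    2.95]
t 12.74 [618.9  34.7 111.6] F [ 0.8 -3.4  2.7] op 0.105 gf 41.6 q [-0.06  0.55 -0.16  0.86 -0.    2.95]
[[-54.61987384 -12.81564636 111.60647316]] [ 0.22897336 -2.8780202   1.92005706]
t 13.39 [616.3  55.7 111.6] F [-0.4 -5.7  6. ] op 0.107 gf 42.0 q [-0.03  0.55 -0.17  0.85 -0.    2.99]
[[-54.59652905   8.35543097 111.57823815]] [-1.23472903 -4.92322719  5.1705322 ]
```

View pics/c6.png

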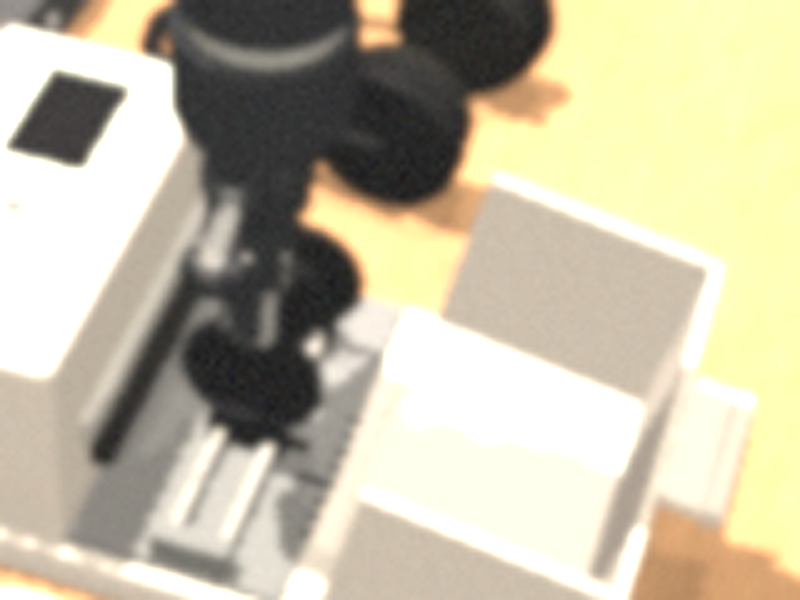

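The guide follows the grip: it has moved about 21 mm with a pull of 4.9 N. The pointer is now near crop (305,442). Next I complete the 40 mm of travel from the rest reading of y = -12.8.

Run:
```python
from h import *
p,o=pose([-55,27.3,130],0.); bot.movel(p,o,40); bot.dwell(.5)
for i in range(4):
    bot.dwell(.1); s=bot.get_state(); print(inP(s["tcp_pos"]).round(2), Rp.inv().apply(s["contact_force"]).round(1))
st()
im=np.mean([imaging.capture("scene").astype(float) for _ in range(10)],0); im=im.clip(0,255).astype(np.uint8); cv2.imwrite("pics/s7.png",im)
# rest-picture mark (scene3) vs now
a=cv2.imread("pics/scene3.png")
f=lambda k:cv2.resize(cv2.convertScaleAbs(k[215:265,320:370],alpha=2.2,beta=0),None,fx=8,fy=8,interpolation=cv2.INTER_CUBIC)
cv2.imwrite("pics/c7.png",np.hstack([f(a),f(im)]))
```

```text
[[-54.58  27.02 111.56]] [-0.1 -4.4  5.2]
[[-54.58  27.01 111.57]] [-0.6 -6.4  5.5]
[[-54.59  27.   111.59]] [-0.7 -5.1  5.3]
[[-54.57  26.99 111.54]] [-0.2 -6.3  5.8]
t 14.97 [614.   74.2 111.5] F [ 0.6 -6.3  5.8] op 0.107 gf 42.0 q [ 0.    0.55 -0.17  0.85 -0.    3.02]
```

View pics/c7.png

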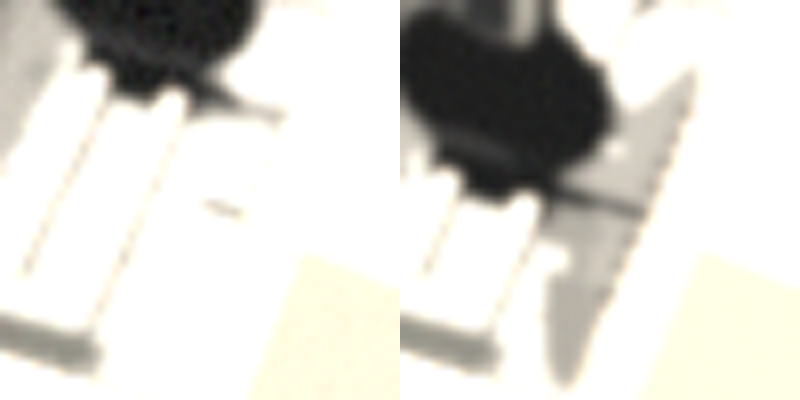

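The pointer, from crop (555,190), runs straight into the long line ending at (645,215). It lies on the line seen earlier at (205–240, 203–213), so they are aligned. Travel is 39.8 mm, the pull is about 6 N, and the cover is open on its stop.

Run:
```python
from h import *
st(); print(bot.sign_off())
```

```text
t 15.47 [613.9  74.2 111.6] F [ 0.1 -6.4  5.7] op 0.109 gf 42.0 q [ 0.    0.55 -0.17  0.85 -0.    3.02]
the job is handed in; nothing more can be done
None
```

The printer cover is fully open and the gripper is still holding the sprung guide with its pointer at the long line (39.8 mm of travel by the arm's reading); I handed the job in at 15.5 s, having touched nothing but the cover lip and the guide tab.

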